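# Stand up and square a leaning row of terminal blocks

### The job

The four light-grey terminal blocks in the jig have slumped away from its backstop: push the row upright and tight against the backstop, tops and feet alike. Then push the side jaw in by its tab until it has squared the blocks' ends against the fence on the opposite side, and leave them standing there. Do not bump the lamp over the row, and leave the things lying around alone.

Things in the scene. Friction and masses are not known exactly. Their poses are not given: they have to be found in the camera images.
- jig: Fixed jig, a dark steel plate on a plywood block. Origin on the table top; axes: x points to the backstop (roughly away from the robot), y to the side jaw, z up. All places below are in this frame, in mm. Base plate x -87 to 87, y -77 to 137; its top, the floor on which the blocks stand, is at z = 30.
- backstop (a point): Middle of the backstop's front face at floor height (x = 50, y = 10, z = 30). The backstop is an upright aluminium wall, y -50 to 70, top at z = 70.
- fence (a point): Middle of the fence's inner face at floor height (x = 20, y = -40, z = 30). The fence is a low aluminium wall along the row's end opposite the jaw, x -10 to 50, top at z = 65.
- rest (a point): On the floor half-way between the two steel rest pegs (x = -33.5, y = 8, z = 30). Round-topped pegs of 8 mm diameter stand at y = -27 and y = 43, top at z = 77; the leaning row rests against them, and 62 mm between them are free for fingers to pass.
- lamp: White light bar fixed to the jig over the row's place; must not be bumped (over 5 N). Origin and axes are the jig's. Bar x -3 to 15, y -40 to 60, z 129 to 144; 6 mm brackets at y = -34 and 54, z 136 to 144, run back to uprights at x = 62 to 72. It stops a tool that points straight down from following the row to the backstop; one leaning back about 30 degrees towards the robot clears it.
- jaw (a joint): Side jaw's slide, m: 0 is fully open, grows as it moves along the jig's -y; starts between 0 and 0.006; at 0.022 it touches blocks that lie against the fence; end stop at 0.030. Friction 2.5 N; it stays where it is left.
- jaw_tab (a point): Middle of the top edge of the jaw's upright steel tab (44 mm along x, 10 mm along y, 60 mm tall, top at z = 92); axes as the jig's. Push its outer (+y) face, 5 mm further out than this point, towards -y. The jaw plate (x 2 to 48, 36 mm tall) has its inner face 43 mm further in (-y) than this point.
- block1_mid (a point): Centre of a flat light-grey plastic terminal block, nearest the backstop: 12 mm thick (own x), 80 mm long (own y), 60 mm tall (own z), about 70 g. It starts leaning 28 degrees away from the backstop, foot on the floor, end 5 to 17 mm from the fence. Upright and tight its centre is at x = 44, z = 60 in the jig frame, and squared at y = 0 (mm).
- block2_mid (a point): Centre of a flat light-grey plastic terminal block, second from the backstop: 12 mm thick (own x), 80 mm long (own y), 60 mm tall (own z), about 70 g. It starts leaning 28 degrees away from the backstop, foot on the floor, end 5 to 17 mm from the fence. Upright and tight its centre is at x = 32, z = 60 in the jig frame, and squared at y = 0 (mm).
- block3_mid (a point): Centre of a flat light-grey plastic terminal block, third from the backstop: 12 mm thick (own x), 80 mm long (own y), 60 mm tall (own z), about 70 g. It starts leaning 28 degrees away from the backstop, foot on the floor, end 5 to 17 mm from the fence. Upright and tight its centre is at x = 20, z = 60 in the jig frame, and squared at y = 0 (mm).
- block4_mid (a point): Centre of a flat light-grey plastic terminal block, outermost, resting on the pegs, the one to push: 12 mm thick (own x), 80 mm long (own y), 60 mm tall (own z), about 70 g. It starts leaning 28 degrees away from the backstop, foot on the floor, end 5 to 17 mm from the fence. Upright and tight its centre is at x = 8, z = 60 in the jig frame, and squared at y = 0 (mm).
- screwdriver_grip (a point): Bystander: green-handled screwdriver, 190 mm long, lying on the table behind the backstop; this point is in its handle. Leave alone.
- meter_mid (a point): Bystander: black multimeter, 130 x 75 x 38 mm, lying on the table beyond the jaw side; this point is at its centre. Leave alone.
- tray_mid (a point): Bystander: white divided parts tray, 110 x 85 x 30 mm, on the table on the fence side of the jig; this point is at its centre. Leave alone.
Not all that is in view belongs to the job. What is shaped like the part that bears block4_mid but purple is not meant. Leave any red look-alike of the part that bears block1_mid alone.

How it is judged:
By the outcome, as a careful person would: the job done as asked, in the order asked, and still so for the second after the job is handed in, with the robot touching nothing.
It also fails if it takes over 61 s, if anything falls off the work surface, if the arm or the gripper's body presses on something with over 40 N, if the wrist force passes 120 N, or if a joint passes its speed limit or range.

### The arm

A 6-joint arm with a two-finger parallel gripper is mounted at the origin on the work surface. World frame = base frame: x ahead of the robot, y to its left, z up, the work surface at z = 0. Lengths are in m, angles in rad, forces in N, time in s.
With the tool pointing down it reaches from about 0.3 to 1 m from the base axis. Payload 5.1 kg.
Tool frame: the origin (TCP) lies midway between the tips of the shut fingers; the grasp point (between the pads) lies 19 mm behind it; z points along the fingers, y is the direction in which the jaws open and shut (so a half turn about z gives the same grasp; the last joint's range is limited). The gripper opens to 95 mm and grips with 3 to 60 N. Pads are 20 mm wide; open, the fingers measure 119 mm over their backs; the gripper's body (75 mm by 180 mm) begins 59 mm behind the grasp point.
Start: joints at [1.131, 0.124, 1.65, -0, 1.367, -0.083], TCP at [0.227, 0.609, 0.215] pointing down, gripper open.
Joint ranges: [-2.61, 2.61], [-1.02, 2.33], [0.03, 2.71], [-1.35, 4.49], [0.32, 2.68], [-2.91, 2.91]. Speed limits (rad/s): [2.57, 2.57, 3.14, 3.14, 3.14, 3.14].

### API

Orientations are given as a unit quaternion [w, x, y, z].
In Python, from workcell import bot, kinematics, eyes gives the robot as it stands. The module is installed in compiled form; this text tells all that it offers. Calls block until the motion is done:
- bot.move_to(position, orientation): joint-space move of the TCP to a pose.
- bot.movel(position, ori=None, feed=0.15): straight line of the TCP; ori=None keeps the orientation; feed is the mean speed in m/s.
- bot.move_j(angles): joint-space move.
- bot.gripper_to(opening, grasp_force=None): opening from 0.0 (shut) to 1.0 (fully open); grasp_force is the grip in N (None keeps the last); returns when the fingers have stopped.
- bot.hold(seconds).
- kinematics.ik(position, orientation): joint angles nearest the present ones, or None.
- bot.state(): the state.
- eyes.camera(name): name is "scene" or "top" or "wrist"; returns the picture (420x560x3 uint8, blue, green, red); there is no depth.
- eyes.camera_params(name): a dict with "camera_matrix" (3x3 intrinsics, pixels), "R" (3x3) and "t" (3): a world point X has camera coordinates R X + t; the wrist camera has in their place "tool_from_camera" (4x4, takes a point from camera to tool coordinates, whose origin is the TCP and whose axes are the flange's). Camera axes: x right, y down, z forward; pixel columns grow to the right and rows downward; lengths in m; the calibration is good to about 2 mm. A picture is of the moment at which its call begins: read the wrist's pose just before it. camera_params takes no time and is no camera call.
A pose or a line that the arm cannot do raises bot.IKError and nothing moves.
- bot.finish_job(): hands the job in, once; it reports no verdict.
The state is a dict: "time": time; "joint_positions": joint angles; "joint_velocities": joint speeds; "joint_efforts": joint torques, N m; "ee_pos": TCP position; "eef_rot": TCP orientation; "contact_force": force on the tool from outside, world axes, zero at the start; "torque": the same for the moment, N m; "finger_gap": opening from 0.0 (shut) to 1.0 (fully open).
Only numpy, scipy, OpenCV 4.12 (cv2) and the standard library are available. Lean on these libraries where they do the work, as an engineer would, in place of code of your own. Each camera call takes 0.05 s, during which the arm holds its last target.

## Working session

There is one attempt and no reset: what is moved stays moved. The work goes in short steps, each a Python script; the robot and the scene stay as the last script left them, time stands still between calls to the robot, and variables do not carry over. Pictures are saved under pics/ and viewed, and the job is handed in when it is done.

```bash
mkdir -p pics
python3 - <<'E'
from workcell import bot, kinematics, eyes
import cv2, numpy as np
np.set_printoptions(precision=4,suppress=True)
for n in ["scene","top","wrist"]:
    s=bot.state(); im=eyes.camera(n); cv2.imwrite(f"pics/{n}0.png",im); print(n,eyes.camera_params(n))
print(bot.state())
E
```

```text
scene {'camera_matrix': array([[527.5802,   0.    , 286.2477],
       [  0.    , 527.5802, 201.1546],
       [  0.    ,   0.    ,   1.    ]]), 'R': array([[-0.4866,  0.8736,  0.0095],
       [ 0.612 ,  0.3486, -0.7099],
       [-0.6235, -0.3396, -0.7043]]), 't': array([ 0.2485, -0.314 ,  1.751 ])}
top {'camera_matrix': array([[439.4798,   0.    , 283.052 ],
       [  0.    , 439.4798, 212.5491],
       [  0.    ,   0.    ,   1.    ]]), 'R': array([[-0.0284, -0.9996, -0.0089],
       [-0.9858,  0.0295, -0.1656],
       [ 0.1657,  0.0041, -0.9862]]), 't': array([0.0588, 0.5919, 0.8287])}
wrist {'camera_matrix': array([[338.3731,   0.    , 284.9265],
       [  0.    , 338.3731, 206.9792],
       [  0.    ,   0.    ,   1.    ]]), 'tool_from_camera': array([[ 0.0005, -0.9657, -0.2596,  0.0731],
       [ 1.    ,  0.0002,  0.001 , -0.0002],
       [-0.0009, -0.2596,  0.9657, -0.1715],
       [ 0.    ,  0.    ,  0.    ,  1.    ]])}
{'time': 0.15, 'joint_positions': array([ 1.1314,  0.1243,  1.6514,  0.    ,  1.3675, -0.0826]), 'joint_velocities': array([ 0.0018, -0.0015, -0.0044,  0.0009,  0.0004,  0.0018]), 'joint_efforts': array([  0.0014, -41.8191, -36.0472,   0.0775,   0.0468,  -0.0001]), 'ee_pos': array([0.2268, 0.6086, 0.2137]), 'eef_rot': array([-0.0002,  0.1775,  0.9841, -0.0008]), 'contact_force': array([ 0.8732, -0.267 , -0.1354]), 'torque': array([0.006 , 0.0381, 0.0112]), 'finger_gap': 0.9979342461368645}
```

View pics/scene0.png

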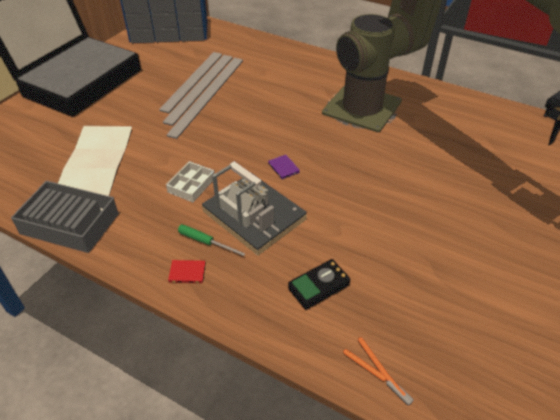

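View pics/top0.png

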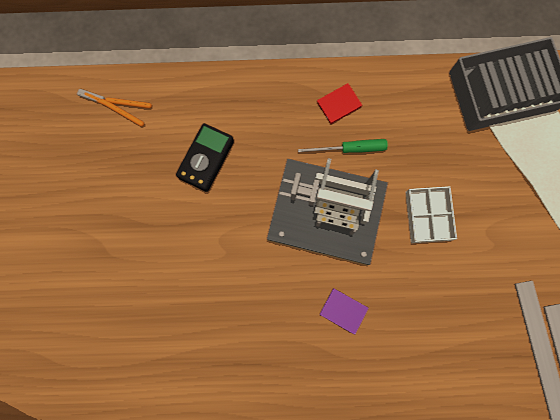

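View pics/wrist0.png

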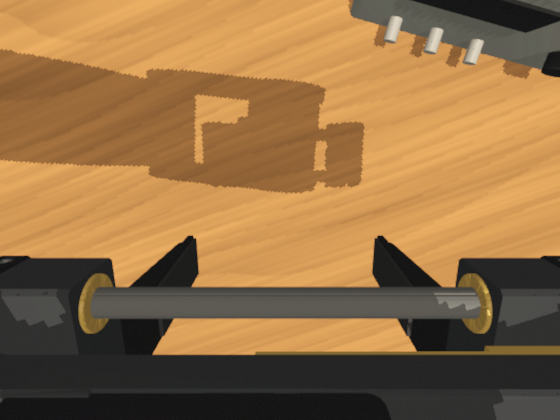

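Run:
```python
import cv2
im=cv2.imread("pics/top0.png")[145:275,255:400]
cv2.imwrite("pics/top0c.png",cv2.resize(im,None,fx=5,fy=5,interpolation=cv2.INTER_CUBIC)[:600*2])
im=cv2.imread("pics/scene0.png")[150:260,190:320]
cv2.imwrite("pics/scene0c.png",cv2.resize(im,None,fx=5,fy=5,interpolation=cv2.INTER_CUBIC))
```

```text
(no output)
```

View pics/top0c.png

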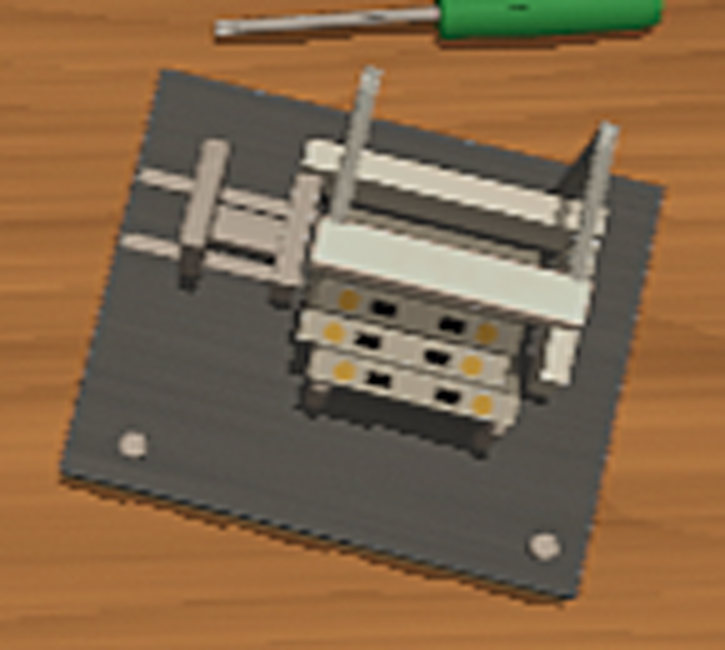

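View pics/scene0c.png

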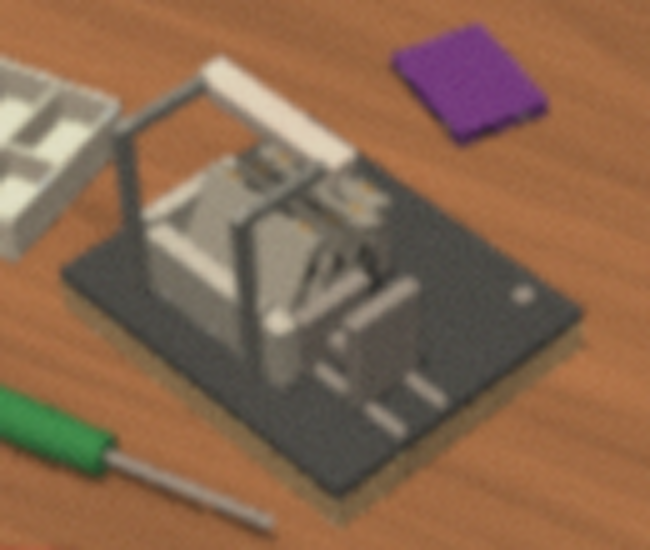

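```bash
cat > h.py <<'E'
import numpy as np, cv2
from scipy.optimize import least_squares
from workcell import bot, kinematics, eyes
np.set_printoptions(precision=4,suppress=True)
def proj(n,X):
    p=eyes.camera_params(n); c=p["R"]@X.T+p["t"][:,None] if False else (p["R"]@np.asarray(X).T).T+p["t"]
    q=(p["camera_matrix"]@c.T).T
    return q[:,:2]/q[:,2:]
def jigT(v):
    c,s=np.cos(v[2]),np.sin(v[2]); R=np.array([[c,-s,0],[s,c,0],[0,0,1]]); return R,np.array([v[0],v[1],0])
def j2w(v,P):
    R,t=jigT(v); return (R@(np.asarray(P,float).reshape(-1,3)/1000).T).T+t
def ray_z(n,px,z):
    p=eyes.camera_params(n); d=p["R"].T@np.linalg.inv(p["camera_matrix"])@np.array([*px,1.]); o=-p["R"].T@p["t"]
    return o+d*(z-o[2])/d[2]
E
python3 - <<'E'
from h import *
f=lambda c,o:[(c[0]+.5)/5-.5+o[0],(c[1]+.5)/5-.5+o[1]]
T=[((162,70),(87,137,30)),((663,185),(87,-77,30)),((577,597),(-87,-77,30)),((63,472),(-87,137,30)),((322,218),(15,60,144)),((592,286),(15,-40,144)),((588,322),(-3,-40,144))]
S=[((338,492),(87,137,30)),((65,272),(87,-77,30)),((580,315),(-87,137,30)),((208,68),(-3,-40,144))]
a=np.array([f(c,(255,145)) for c,_ in T]);b=np.array([f(c,(190,150)) for c,_ in S])
PT=[p for _,p in T];PS=[p for _,p in S]
g=lambda v:np.concatenate([(proj("top",j2w(v,PT))-a).ravel(),(proj("scene",j2w(v,PS))-b).ravel()])
r=least_squares(g,[.4,-.1,0],loss='soft_l1');print(r.x,np.degrees(r.x[2]));print(g(r.x).reshape(-1,2))
g1=lambda v:g(v)[:14]
r1=least_squares(g1,[.4,-.1,0]);print(r1.x)
v=r.x;np.save("jig.npy",v)
R,t=jigT(v)
for c in [(215,142),(190,252),(205,142)]:
    w=ray_z("top",f(c,(255,145)),.092); print("tab",(R.T@(w-t))*1000)
for nm,c,z in [("peg1",(315,390),77),("peg2",(484,430),77),("b4L",(308,355),80),("b4R",(520,410),80),("b3L",(303,318),82),("b3R",(510,365),82)]:
    w=ray_z("top",f(c,(255,145)),z/1000); print(nm,(R.T@(w-t))*1000)
E
```

```text
[ 0.5915 -0.0785 -0.2652] -15.192994262818868
[[-0.3972 -0.3735]
 [ 0.2377 -0.1428]
 [ 0.3216 -0.1219]
 [-0.652  -0.0146]
 [-0.1326 -0.9668]
 [ 0.5119 -1.8473]
 [-0.73    0.6077]
 [-0.042  -1.0322]
 [-1.7312 -1.1375]
 [ 0.4332 -2.2011]
 [ 2.2153 -2.9488]]
[ 0.5907 -0.0787 -0.2657]
tab [ 45.2919 105.1152  92.    ]
tab [  0.892  104.4831  92.    ]
tab [ 44.3957 108.8673  92.    ]
peg1 [-37.6138  45.6507  77.    ]
peg2 [-37.6122 -20.8325  77.    ]
b4L [-25.4411  51.3934  80.    ]
b4R [-27.3223 -32.2637  80.    ]
b3L [-12.162   56.5308  82.    ]
b3R [-11.5231 -24.6838  82.    ]
```

```bash
cat >> h.py <<'E'
from scipy.spatial.transform import Rotation as Ro
V=np.load("jig.npy")
RJ,tJ=jigT(V)
def q_of(zj,xj):
    z=np.array(zj,float);z/=np.linalg.norm(z);x=np.array(xj,float);x-=z*(x@z);x/=np.linalg.norm(x)
    M=RJ@np.c_[x,np.cross(z,x),z]; q=Ro.from_matrix(M).as_quat(); return np.array([q[3],q[0],q[1],q[2]])
s30,c30=.5,3**.5/2
QP=q_of((s30,0,-c30),(-c30,0,-s30))
t=np.radians(20)
QJ=q_of((0,-np.sin(t),-np.cos(t)),(0,1,0))   # tool x outward (+y)
W=lambda p:j2w(V,p)[0]
def tcpj(): return RJ.T@(bot.state()["ee_pos"]-tJ)*1000
def fj(): return RJ.T@bot.state()["contact_force"]
E
python3 - <<'E'
from h import *
for p,q in [((-110,8,150),QP),((-90,8,67),QP),((-6,8,38),QP),((25,140,130),QJ),((25,140,72),QJ),((25,95,72),QJ)]:
    print(p,W(p),kinematics.ik(W(p),q))
E
```

```text
(-110, 8, 150) [ 0.4874 -0.042   0.15  ] [-0.1659 -0.5509  2.3939 -0.0706  0.7784 -1.4345]
(-90, 8, 67) [ 0.5067 -0.0472  0.067 ] [-0.1714 -0.3579  2.4205 -0.0884  0.559  -1.4146]
(-6, 8, 38) [ 0.5878 -0.0692  0.038 ] [-0.1891 -0.0793  2.2542 -0.0883  0.4459 -1.4252]
(25, 140, 130) [0.6523 0.05   0.13  ] [ 0.1353  0.2946  1.6289 -0.3272  1.37    0.4909]
(25, 140, 72) [0.6523 0.05   0.072 ] [ 0.1353  0.3529  1.661  -0.3345  1.2845  0.5212]
(25, 95, 72) [0.6405 0.0066 0.072 ] [ 0.0738  0.3147  1.7099 -0.3461  1.256   0.4702]
```

Run:
```python
from h import *
bot.move_to(W((-110,8,150)),QP); bot.gripper_to(0.2)
s=bot.state(); im=eyes.camera("wrist"); cv2.imwrite("pics/w1.png",im)
print(s["time"],tcpj(),fj(),s["finger_gap"])
p=eyes.camera_params("wrist");T=p["tool_from_camera"];q=s["eef_rot"]
R=Ro.from_quat([q[1],q[2],q[3],q[0]]).as_matrix()
def pw(P):
    X=(R.T@(j2w(V,P)-s["ee_pos"]).T).T; c=(T[:3,:3].T@(X-T[:3,3]).T).T; u=(p["camera_matrix"]@c.T).T; return u[:,:2]/u[:,2:],c[:,2]
P=[(87,137,30),(87,-77,30),(-87,-77,30),(-87,137,30),(-3,60,129),(-3,-40,129),(-33.5,43,77),(-33.5,-27,77)]
for a,b,d in zip(P,*pw(P)): print(a,b,d); cv2.circle(im,tuple(int(i) for i in np.clip(b,-999,999)),4,(0,0,255),1)
cv2.imwrite("pics/w1a.png",im)
```

```text
3.9333 [-109.9774    8.0047  150.0418] [0.6374 0.8305 0.9188] 0.20260908926906804
(87, 137, 30) [391.6144 272.9187] 0.40866023280186003
(87, -77, 30) [214.3853 273.0094] 0.4084521458354635
(-87, -77, 30) [184.0333 155.7169] 0.28530759022823593
(-87, 137, 30) [437.7245 155.6726] 0.28551567719463244
(-3, 60, 129) [348.8989 312.9933] 0.2749478839017958
(-3, -40, 129) [225.8099 313.0705] 0.2748506470016105
(-33.5, 43, 77) [325.692  239.4053] 0.2900828909186643
(-33.5, -27, 77) [244.0295 239.4392] 0.2900148250885346
```

View pics/w1a.png

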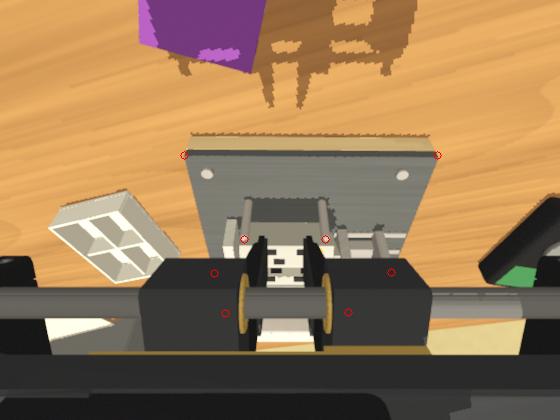

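```bash
cat >> h.py <<'E'
def push(start,axis,end,step,flim,feed=0.04,log=True):
    """step along jig axis from start (mm) till end or until |force along axis| > flim above baseline"""
    p=np.array(start,float); d=np.sign(end-p[axis]); b=fj()[axis]
    while (end-p[axis])*d>1e-6:
        p[axis]+=d*min(step,abs(end-p[axis])); bot.movel(W(p),feed=feed)
        f=fj()-0; 
        if log: print(np.round(p,1),np.round(tcpj(),1),np.round(f,1))
        if -d*(f[axis]-b)>flim: print("force stop",b); break
    return p
E
python3 - <<'E'
from h import *
bot.movel(W((-90,8,67)),feed=.15)
bot.movel(W((-48,8,67)),feed=.1)
print(fj())
push((-48,8,67),0,-9,3,15)
print(bot.state()["time"])
cv2.imwrite("pics/s2.png",eyes.camera("scene"));cv2.imwrite("pics/t2.png",eyes.camera("top"))
for n,b,o in [("s2",(150,260,190,320),1),("t2",(145,275,255,400),1)]:
    im=cv2.imread(f"pics/{n}.png")[b[0]:b[1],b[2]:b[3]]; cv2.imwrite(f"pics/{n}c.png",cv2.resize(im,None,fx=4.5,fy=4.5,interpolation=cv2.INTER_CUBIC))
E
```

```text
[ 1.3455 -0.0211 -0.4965]
[-45.   8.  67.] [-45.2   8.   67. ] [0.2 0.3 0.9]
[-42.   8.  67.] [-41.9   8.   67.1] [-0.4 -0.4 -0.2]
[-39.   8.  67.] [-39.    8.   66.8] [ 0.4 -0.8 -0.6]
[-36.   8.  67.] [-35.9   8.   66.9] [ 0.  -0.4  0. ]
[-33.   8.  67.] [-32.8   8.   67.1] [-0.5  0.1 -0.2]
[-30.   8.  67.] [-29.8   8.   67.1] [-0.6 -0.6  0.3]
[-27.   8.  67.] [-26.7   8.   67.2] [-1.2  0.3 -0. ]
[-24.   8.  67.] [-23.7   8.   67.1] [ 0.3  1.  -0.1]
[-21.   8.  67.] [-20.8   8.   67.1] [-0.4  0.9 -1.1]
[-18.   8.  67.] [-17.8   8.   67.1] [ 0.4  0.1 -0.2]
[-15.   8.  67.] [-14.9   8.   67. ] [-0.  -0.1  0.5]
[-12.   8.  67.] [-11.9   8.   67. ] [-0.1  0.8 -0.1]
[-9.  8. 67.] [-9.1  8.  66.8] [ 0.1  0.1 -0.2]
8.5167
```

View pics/s2c.png

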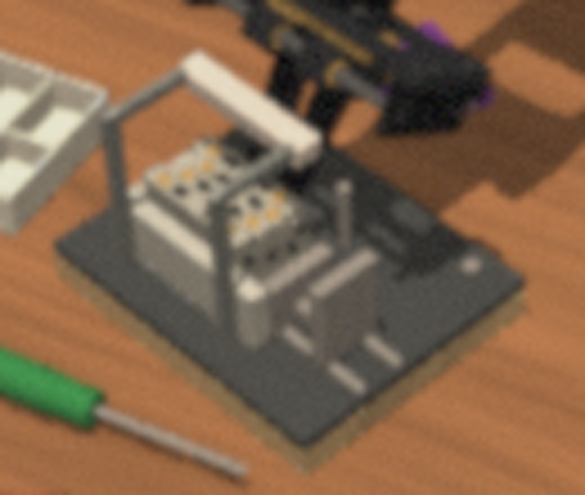

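View pics/t2c.png

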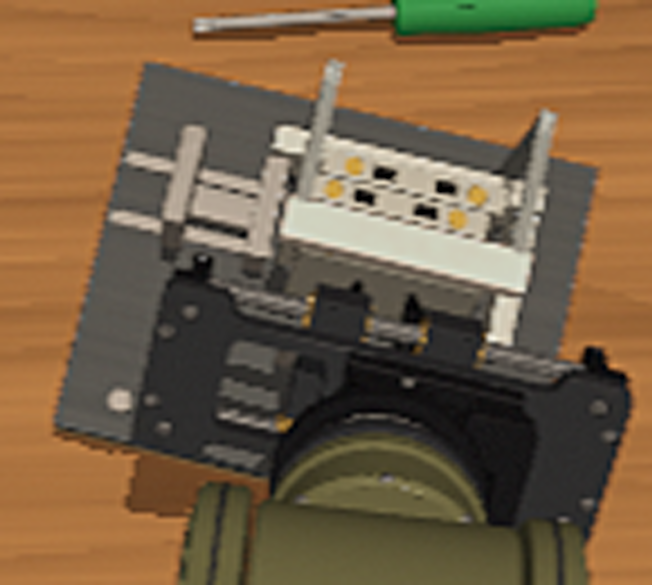

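Run:
```python
from h import *
bot.movel(W((-24,8,67)),feed=.1)
bot.movel(W((-24,8,39)),feed=.1)
p=push((-24,8,39),0,-12,4,12)
if p[0]>-12.5: p=push(p,0,0,1,12,feed=.03)
print(bot.state()["time"])
```

```text
[-20.   8.  39.] [-19.    8.1  40.1] [-0.3  0.   0.8]
[-16.   8.  39.] [-15.6   8.   39.4] [-0.3  0.1 -0.4]
[-12.   8.  39.] [-12.    8.   38.8] [-0.4  0.6 -0.4]
[-11.   8.  39.] [-11.2   8.   38.8] [-1.5 -0.3 -0.4]
[-10.   8.  39.] [-10.2   8.   38.8] [-1.1 -0.2 -0.3]
[-9.  8. 39.] [-9.   8.  38.9] [-2.   0.3 -0.3]
[-8.  8. 39.] [-8.1  8.  38.8] [-2.   0.5 -0.4]
[-7.  8. 39.] [-7.7  8.1 38.6] [-5.8  0.5  2.9]
[-6.  8. 39.] [-7.4  8.1 38.4] [-10.9   0.4   7.1]
[-5.  8. 39.] [-7.1  8.1 38.2] [-18.3   0.4  13.1]
force stop -0.4479137509191139
11.85
```

Run:
```python
from h import *
bot.movel(W((-14,8,39)),feed=.05)
bot.movel(W((-14,8,62)),feed=.1)
p=push((-14,8,62),0,-9,2.5,10)
if p[0]>-9.5: p=push(p,0,-2,1,10,feed=.03)
bot.movel(W((-14,8,62)),feed=.05)
bot.movel(W((-14,8,46)),feed=.1)
p=push((-14,8,46),0,-9,2.5,10)
if p[0]>-9.5: p=push(p,0,-2,1,10,feed=.03)
bot.movel(W((-60,8,46)),feed=.1)
bot.movel(W((-110,8,140)),feed=.2)
print(bot.state()["time"])
s=bot.state();cv2.imwrite("pics/w3.png",eyes.camera("wrist"))
cv2.imwrite("pics/s3.png",eyes.camera("scene"));cv2.imwrite("pics/t3.png",eyes.camera("top"))
for n,b,o in [("s3",(150,260,190,320),1),("t3",(145,275,255,400),1)]:
    im=cv2.imread(f"pics/{n}.png")[b[0]:b[1],b[2]:b[3]]; cv2.imwrite(f"pics/{n}c.png",cv2.resize(im,None,fx=4.5,fy=4.5,interpolation=cv2.INTER_CUBIC))
```

```text
[-11.5   8.   62. ] [-11.8   7.9  61.2] [0.6 0.1 0.6]
[-9.  8. 62.] [-8.9  8.  61.8] [ 0.1  0.8 -0.1]
[-8.  8. 62.] [-8.2  8.  61.8] [0.3 0.4 0. ]
[-7.  8. 62.] [-7.6  8.1 61.5] [-4.2  1.1  1.4]
[-6.  8. 62.] [-7.3  8.1 61.3] [-9.3  0.4  6.6]
[-5.  8. 62.] [-7.   8.1 61.2] [-16.2  -0.4  11.6]
force stop 0.1357027214356546
[-11.5   8.   46. ] [-10.8   8.   46.7] [ 0.2 -0.5  0.6]
[-9.  8. 46.] [-8.7  8.  46.3] [ 0.1 -1.   1.1]
[-8.  8. 46.] [-8.1  8.  45.9] [-0.1  0.5 -0. ]
[-7.  8. 46.] [-7.6  8.  45.7] [-4.4 -0.4  3.2]
[-6.  8. 46.] [-7.2  8.  45.5] [-10.8  -0.1   8.3]
force stop 0.11303139368028835
17.3333
```

View pics/s3c.png

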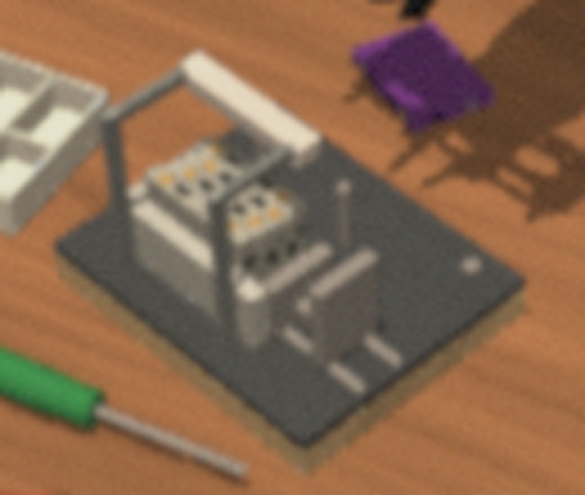

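View pics/t3c.png

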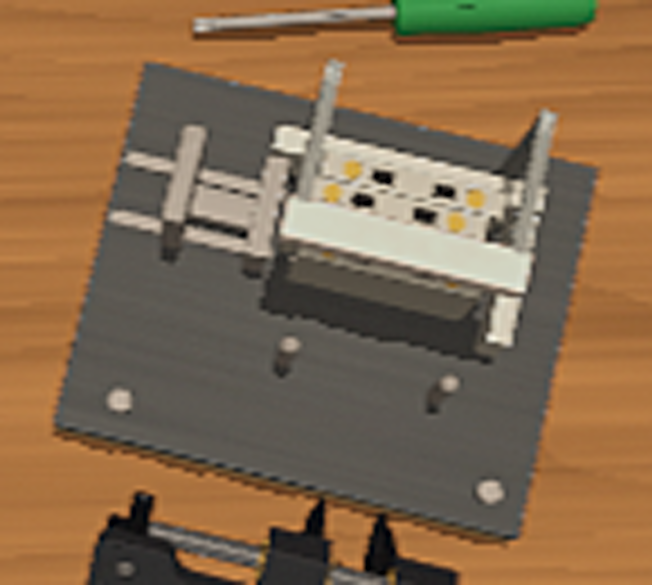

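View pics/w3.png

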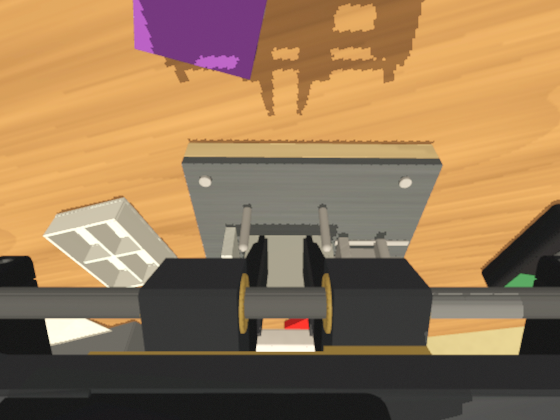

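Run:
```python
from h import *
bot.movel(W((-110,8,230)),feed=.25)
bot.gripper_to(0.0)
bot.move_to(W((0,170,230)),QJ)
bot.movel(W((25,140,110)),feed=.2)
bot.movel(W((25,140,60)),feed=.12)
s=bot.state();print(s["time"],tcpj(),fj())
cv2.imwrite("pics/t4.png",eyes.camera("top"));cv2.imwrite("pics/s4.png",eyes.camera("scene"))
for n,b,o in [("s4",(150,260,190,320),1),("t4",(145,275,255,400),1)]:
    im=cv2.imread(f"pics/{n}.png")[b[0]:b[1],b[2]:b[3]]; cv2.imwrite(f"pics/{n}c.png",cv2.resize(im,None,fx=4.5,fy=4.5,interpolation=cv2.INTER_CUBIC))
```

```text
21.5917 [ 24.9706 140.0632  59.892 ] [-0.4115  0.0759 -0.1767]
```

View pics/s4c.png

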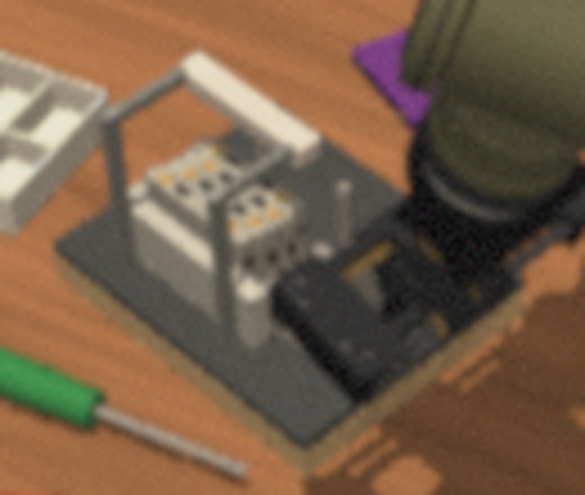

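View pics/t4c.png

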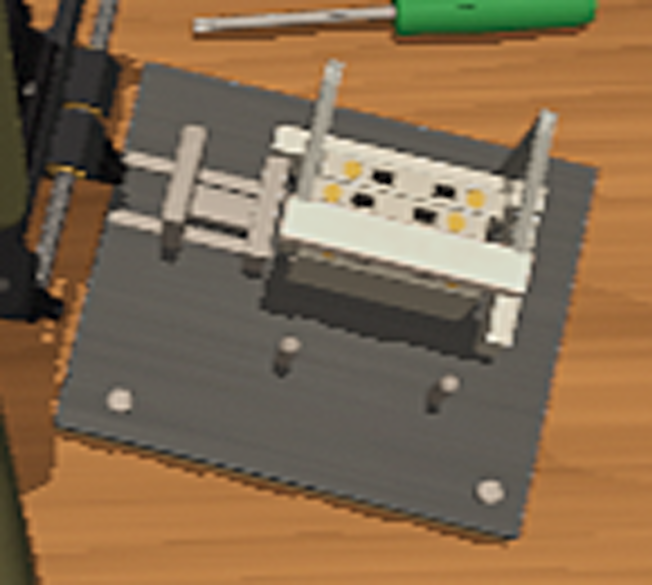

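Run:
```python
from h import *
p=push((25,140,60),1,104,4,12,feed=.04)
p=push(p,1,92,1,14,feed=.03)
print(bot.state()["time"])
```

```text
[ 25. 136.  60.] [ 25.4 135.8  60.7] [-0.3 -1.   0.1]
[ 25. 132.  60.] [ 25.  131.7  60. ] [0.2 0.2 0.7]
[ 25. 128.  60.] [ 25.  127.7  59.9] [-0.4 -0.5  0.6]
[ 25. 124.  60.] [ 25.  123.8  60. ] [-0.5 -0.2 -0.3]
[ 25. 120.  60.] [ 25.  119.8  60. ] [-0.3  0.1 -0.1]
[ 25. 116.  60.] [ 25. 116.  60.] [ 0.3  1.4 -1. ]
[ 25. 112.  60.] [ 25.  111.9  60. ] [-0.5  2.1  0.2]
[ 25. 108.  60.] [ 25.  107.9  60. ] [-0.6  2.6  0.7]
[ 25. 104.  60.] [ 25.  103.9  60. ] [-0.5  1.5 -0.2]
[ 25. 103.  60.] [ 25.  103.2  60. ] [-0.3  3.9  0.1]
[ 25. 102.  60.] [ 25. 102.  60.] [-0.7  4.3  0.7]
[ 25. 101.  60.] [ 25.  100.9  60. ] [-1.5  4.3  0.3]
[ 25. 100.  60.] [25.  99.9 60. ] [-1.9  4.   0.8]
[25. 99. 60.] [25.  98.9 60. ] [-0.9  3.8 -0.1]
[25. 98. 60.] [25.  97.9 60. ] [-1.2  3.6  1.1]
[25. 97. 60.] [25.  97.6 60. ] [-0.6  6.   1.4]
[25. 96. 60.] [25.  97.5 60. ] [-0.7  8.1  0.8]
[25. 95. 60.] [25.  97.3 60.1] [-3.2 10.8 -0. ]
[25. 94. 60.] [25.  97.2 60.1] [-3.2 13.8  0.7]
[25. 93. 60.] [25.  97.1 60.1] [-1.5 15.6  1.6]
force stop 1.4946317473709032
26.6917
```

Run:
```python
from h import *
bot.movel(W((25,115,60)),feed=.05)
bot.movel(W((25,145,100)),feed=.15)
bot.movel(W((0,170,230)),feed=.25)
bot.move_to(W((-130,40,200)),QP)
print(bot.state()["time"],tcpj())
cv2.imwrite("pics/t5.png",eyes.camera("top"));cv2.imwrite("pics/s5.png",eyes.camera("scene"))
for n,b,o in [("s5",(165,235,200,290),8),("t5",(160,225,270,385),6.5)]:
    im=cv2.imread(f"pics/{n}.png")[b[0]:b[1],b[2]:b[3]]; cv2.imwrite(f"pics/{n}c.png",cv2.resize(im,None,fx=o,fy=o,interpolation=cv2.INTER_CUBIC))
```

```text
30.05 [-129.8702   39.964   199.7158]
```

View pics/s5c.png

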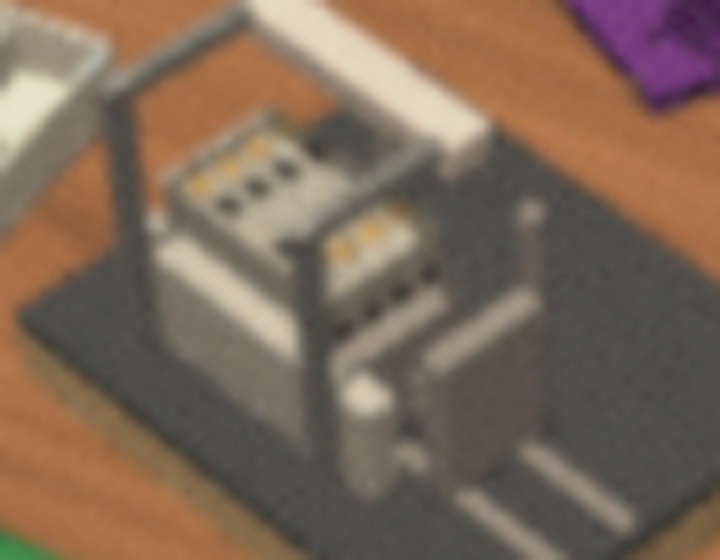

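View pics/t5c.png

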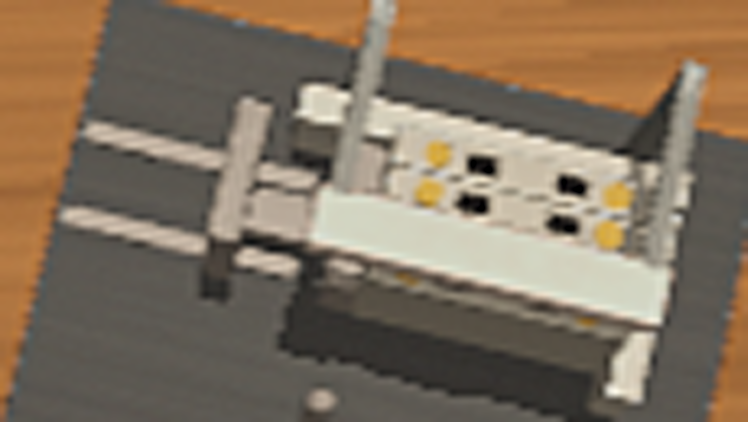

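Run:
```python
from h import *
bot.gripper_to(0.2)
bot.movel(W((-90,5,62)),feed=.2)
bot.movel(W((-14,5,62)),feed=.12)
p=push((-14,5,62),0,-9,2.5,4)
p=push(p,0,-5,.5,4,feed=.03)
bot.movel(W((-14,5,62)),feed=.05)
bot.movel(W((-14,5,42)),feed=.1)
p=push((-14,5,42),0,-9,2.5,4)
p=push(p,0,-5,.5,4,feed=.03)
bot.movel(W((-14,5,42)),feed=.03)
bot.movel(W((-60,5,46)),feed=.12)
bot.movel(W((-130,5,180)),feed=.25)
print(bot.state()["time"])
cv2.imwrite("pics/t6.png",eyes.camera("top"));cv2.imwrite("pics/s6.png",eyes.camera("scene"))
for n,b,o in [("s6",(165,235,200,290),8),("t6",(160,225,270,385),6.5)]:
    im=cv2.imread(f"pics/{n}.png")[b[0]:b[1],b[2]:b[3]]; cv2.imwrite(f"pics/{n}c.png",cv2.resize(im,None,fx=o,fy=o,interpolation=cv2.INTER_CUBIC))
```

```text
[-11.5   5.   62. ] [-11.8   5.   62. ] [-0.   1.   0.3]
[-9.  5. 62.] [-8.9  5.  62.1] [ 0.3 -0.6 -0.8]
[-8.5  5.  62. ] [-8.5  5.  62. ] [-0.2 -0.4 -0.1]
[-8.  5. 62.] [-8.1  5.  61.9] [-1.  -0.6 -0.7]
[-7.5  5.  62. ] [-7.8  5.  61.8] [-3.   1.1  1.7]
[-7.  5. 62.] [-7.6  5.  61.7] [-5.8 -0.3  2.9]
force stop 0.250518263423337
[-11.5   5.   42. ] [-10.7   5.   42.9] [-0.3  0.7  0.1]
[-9.  5. 42.] [-8.7  5.  42.3] [-0.5  0.1  0.3]
[-8.5  5.  42. ] [-8.5  5.  42. ] [-0.  -0.   0.6]
[-8.  5. 42.] [-8.1  5.  41.9] [-0.2 -0.4  0.2]
[-7.5  5.  42. ] [-7.8  5.  41.8] [-1.8 -0.2  0.7]
[-7.  5. 42.] [-7.6  5.  41.6] [-5.1 -0.8  3.8]
force stop -0.4658180937496374
37.7167
```

View pics/s6c.png

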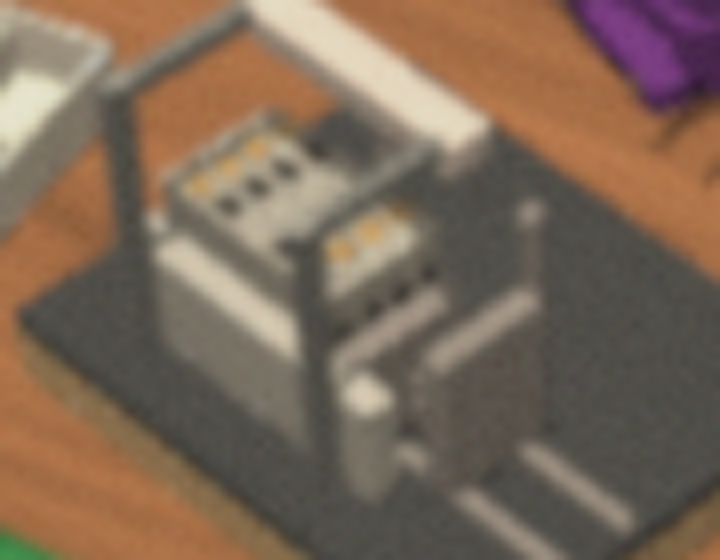

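View pics/t6c.png

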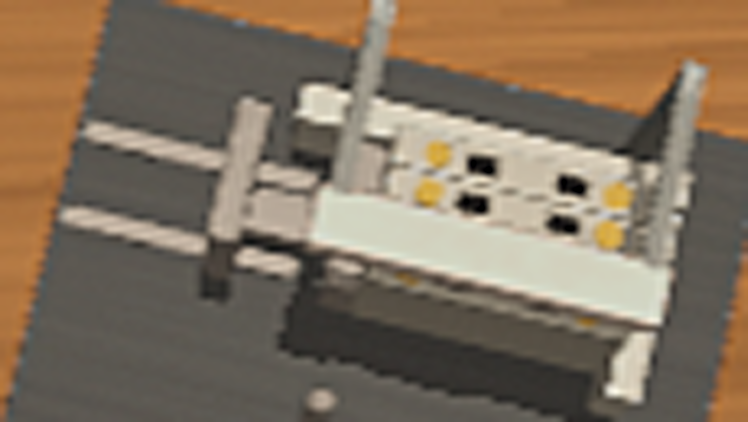

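The row is still upright and tight: contact is at -7.6 mm at both heights, as it was before the jaw push. The block ends line up, with the gold dots evenly stepped at (428–440, 155–190), and the jaw touches the row.

Run:
```python
from h import *
bot.finish_job(); print(bot.state()["time"])
```

```text
the job is handed in; nothing more can be done
the job is handed in; nothing more can be done
```

The four blocks are standing upright against the backstop, with their ends squared against the fence. The job was handed in at about 38 s.

- **Row:** I leaned the tool back 30° and pushed block 4 between the pegs, high, then low, then at mid height. Each later push stopped firmly at about the same depth (tool tip at jig x ≈ -7.6 mm; -6.7 expected, within the calibration error). Peak force was about 18 N.
- **Jaw:** I pushed the tab by its outer face until it stopped hard at y ≈ 97.5 mm, where 97.4 was predicted for squared blocks. Peak force was about 16 N.
- **Last checks:** After the jaw push I touched block 4 lightly (about 5 N) at two heights, and both contacts were again at -7.6 mm, so tops and feet are tight. The top and scene pictures show the blocks upright with their ends in line and the jaw closed on them. The lamp bar hides part of the two outer blocks from above.
- **Surroundings:** The force readings, taken after each push step, show no unexpected contact. I did not go near the lamp, the purple and red look-alikes or the other things on the table. None of the checks failed or disagreed.

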